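Stack the paint pots on their coaster

TASK

Pack up the paint pots as one upright stack on the round wooden coaster, building it there one piece at a time from the bottom: stand the blue pot in the middle of the coaster, nest the red pot fully into the blue one, the yellow pot fully into the red one, and close the top with the white lid. The green pot is still wet: leave it, the paint bottle and the brush where they are.

Things in the scene. Friction and masses are not known exactly. Their poses are not given: they have to be found in the camera images.
- pot_blue: blue round plastic paint pot, mouth up, 40 mm high, 80 g: a 42 mm wide foot 12 mm high, above it a cup 58 mm wide outside, 50 mm inside, floor 16 mm above the underside. A pot's foot or the lid's plug drops into the mouth (4 mm play all round) until its shoulder rests on the rim, its underside then 28 mm above the lower one's. Origin: centre of the underside, z up. Goes first, on the coaster.
- pot_red: red round plastic paint pot, mouth up, 40 mm high, 80 g: a 42 mm wide foot 12 mm high, above it a cup 58 mm wide outside, 50 mm inside, floor 16 mm above the underside. A pot's foot or the lid's plug drops into the mouth (4 mm play all round) until its shoulder rests on the rim, its underside then 28 mm above the lower one's. Origin: centre of the underside, z up. Goes second, into the blue pot.
- pot_yellow: yellow round plastic paint pot, mouth up, 40 mm high, 80 g: a 42 mm wide foot 12 mm high, above it a cup 58 mm wide outside, 50 mm inside, floor 16 mm above the underside. A pot's foot or the lid's plug drops into the mouth (4 mm play all round) until its shoulder rests on the rim, its underside then 28 mm above the lower one's. Origin: centre of the underside, z up. Goes third, into the red pot.
- lid: white lid, 58 mm wide, lying knob up, 50 g. Plug 42 mm wide and 12 mm deep below; disc from 12 to 18 mm above the underside; 16 mm neck; black upright cylindrical knob 22 mm wide, from 22 to 50 mm. Origin: centre of the plug's underside, z up; seated on a pot (plug in its mouth) it is 28 mm above the pot's underside. Goes last, on the yellow pot.
- coaster: flat round coaster of dark wood with a cork-coloured top, fixed to the table, 96 mm diameter, 8 mm thick, no rim. Origin: centre of its underside, on the table; its top is 8 mm above it. The stack is built here.
- pot_green: green round plastic paint pot, mouth up, 40 mm high, 80 g: a 42 mm wide foot 12 mm high, above it a cup 58 mm wide outside, 50 mm inside, floor 16 mm above the underside. A pot's foot or the lid's plug drops into the mouth (4 mm play all round) until its shoulder rests on the rim, its underside then 28 mm above the lower one's. Origin: centre of the underside, z up. Bystander.
- paint_bottle: bystander: standing grey paint bottle with black cap, 50 mm diameter, 120 mm high, to the robot's left of the pots. Origin: centre of the underside. Not to be moved.
- brush: bystander: paint brush with a wooden handle, about 200 mm long, lying crosswise on the table beyond the pots. Origin: on its underside near mid length; its x axis runs along it towards the bristles. Not to be moved.
Mind the look-alikes: they are no part of the job. Of the things that look like the pot_red, the middle-sized one is meant.

How it is judged:
On the way, in this order (a step that is already met when the one before it is completed fails the run):
1. the blue pot stands on the coaster (horizontal distance between pot_blue and coaster below 0.015 m and z of pot_blue in the frame of coaster between 0.004 and 0.012 m and angle between pot_blue's own z axis and vertical below 0.1 rad), for 0.2 s.
2. the red pot is nested in the blue pot (horizontal distance between pot_red and pot_blue below 0.008 m and z of pot_red in the frame of pot_blue between 0.024 and 0.032 m and angle between pot_red's own z axis and vertical below 0.1 rad), for 0.2 s.
3. the yellow pot is nested in the red pot (horizontal distance between pot_yellow and pot_red below 0.008 m and z of pot_yellow in the frame of pot_red between 0.024 and 0.032 m and angle between pot_yellow's own z axis and vertical below 0.1 rad), for 0.2 s.
4. the lid sits on the yellow pot (horizontal distance between lid and pot_yellow below 0.008 m and z of lid in the frame of pot_yellow between 0.024 and 0.032 m and angle between lid's own z axis and vertical below 0.1 rad), for 0.2 s.
At the end, for the whole second after the job is handed in: Blue pot within 15 mm of the coaster's centre; red nested in blue, yellow in red, lid on yellow, each fully seated (28 mm above the one below, within 4 mm), within 8 mm of it sideways; blue within 4 mm of lying on the coaster; all upright within 0.1 rad and at rest (all of step 1 and all of step 2 and all of step 3 and all of step 4 and linear speed of each of pot_blue, pot_red, pot_yellow, lid below 0.02 m/s and angular speed of each of pot_blue, pot_red, pot_yellow, lid below 0.2 rad/s); the robot touches nothing.
It fails at once if the green pot is moved more than 20 mm (distance of pot_green from where it was at the start of the episode above 0.02 m).
It fails at once if the paint bottle is moved more than 20 mm (distance of paint_bottle from where it was at the start of the episode above 0.02 m).
It fails at once if the brush is moved more than 20 mm (distance of brush from where it was at the start of the episode above 0.02 m).
It also fails if it takes over 128 s, if anything falls off the work surface, if the arm or the gripper's body presses on something with over 40 N, if the wrist force passes 120 N, or if a joint passes its speed limit or range.

ROBOT

A 6-joint arm with a two-finger parallel gripper is mounted at the origin on the work surface. World frame = base frame: x ahead of the robot, y to its left, z up, the work surface at z = 0. Lengths are in m, angles in rad, forces in N, time in s.
With the tool pointing down it reaches from about 0.225 to 0.875 m from the base axis. Payload 3.4 kg.
Tool frame: the origin (TCP) lies at the very end of the fingers, on their centre line; the grasp point (between the pads) lies behind it (manip.grasp_offset is the z of the grasp point in the tool frame, in m); z points along the fingers, y is the line along which they close (so a half turn about z gives the same grasp; the last joint's range is limited). The gripper opens to 85 mm and grips with 20 to 120 N. Pads are 22 mm wide; open, the fingers measure 114 mm over their backs; the gripper's body (76 mm by 85 mm) begins 54 mm behind the grasp point. The pads swing forward as they close: fully open they stand 13 mm farther back than shut.
Start: joints at [1.119, 0.276, 1.505, -0, 1.361, -0.121], TCP at [0.187, 0.544, 0.231] pointing down, gripper open.
Joint ranges: [-2.89, 2.89], [-0.75, 2.08], [0.22, 2.7], [-1.18, 4.32], [0.11, 2.71], [-2.7, 2.7]. Speed limits (rad/s): [2.57, 2.57, 3.14, 3.14, 3.14, 3.14].

INTERFACE

Orientations are given as a unit quaternion [w, x, y, z].
In Python, from rig import manip gives the robot as it stands.
- The arm moves only by the shell command python3 -m pendant 'ROWS' [FORCE]. ROWS is JSON, a list of rows, each an object of numbers: "dx", "dy", "dz": the shift along the tool's x, y, z in m; "rx", "ry", "rz": the turn, a rotation vector about the tool's x, y, z in degrees; "hand": the finger opening in m, from 0 to 0.0854. In form: [{"dx": .., "dy": .., "dz": .., "rx": .., "ry": .., "rz": .., "hand": ..}, ...]. A call has 1 to 12 rows; each row shifts and turns the commanded pose from where the row before left it, along the tool's axes as they then stand; what a row does not reach is not made up. A row lasts 1/12 s, in which the tool goes at most 41.7 mm and 7.16 degrees, less where a joint would pass 70% of its speed; a pose out of reach is approached as far as the arm can. A call is refused whole if a number of a shift passes 0.0417 or a number of a turn 7.16, either way. A call with a gripper value outside its range is refused whole. The fingers move at their own pace and stop on an object; FORCE is the grip in N (left out, the last holds). Time passes only in rows, so rows that do not move let the fingers close. It gives the time, the measured TCP pose, the force, the opening and the grip force at its end, in the units of the state.
- manip.get_state(): the state, without advancing time (a new reading comes with each control period).
- manip.get_image(name): name is "scene" or "top" or "wrist"; returns a dict with "frame" (480x640x3 uint8, red, green, blue), "fx", "fy", "cx", "cy" (pixels), "distortion" ([k1, k2, p1, p2, k3] as OpenCV has them; the pictures are not rectified), "position" and "attitude" of the camera in the world; the wrist camera has in their place "mount" (4x4, takes a point from camera to tool coordinates, whose origin is the TCP and whose axes are the flange's). Camera axes: x right, y up, looking along -z (the intrinsics and any distortion apply to the point x, -y, -z); pixel columns grow to the right and rows downward; lengths in m; the calibration is good to about 2 mm. A picture is of the moment at which its call begins: read the wrist's pose just before it. There is no depth.
- manip.sign_off(): hands the job in; it is judged then, once.
The state is a dict: "clock": time; "qpos": joint angles; "qd": joint speeds; "effort": joint torques, N m; "position": TCP position; "ee_rot": TCP orientation; "contact_force": force on the tool from outside, world axes, zero at the start; "moment": the same for the moment, N m; "width": finger opening in m; "gripper_force": force on a finger pad.
Only numpy, scipy, OpenCV 4.12 (cv2) and the standard library are available. Lean on these libraries where they do the work, as an engineer would, in place of code of your own. Each camera call takes 0.05 s, during which the arm holds its last target. There are 200 camera calls.

## Working session

There is one attempt and no reset: what is moved stays moved. The work goes in short steps, Python scripts to look and compute and a shell command to move; the robot and the scene stay as the last step left them, time stands still between calls to the robot, and variables do not carry over. Pictures are saved under pics/ and viewed, at most 14 in all, crops included, and the job is handed in when it is done.

```bash
mkdir -p pics; cat > h.py <<'E'
import cv2, numpy as np
from scipy.spatial.transform import Rotation as R
from rig import manip
def quat(q): return R.from_quat([q[1],q[2],q[3],q[0]])
def grab(n):
    s=manip.get_state(); im=manip.get_image(n)
    cv2.imwrite(f'/tmp/{n}.png',cv2.cvtColor(im['frame'],cv2.COLOR_RGB2BGR))
    if n=='wrist':
        T=np.eye(4);T[:3,:3]=quat(s['ee_rot']).as_matrix();T[:3,3]=s['position']
        M=T@np.array(im['mount']);Rm,p=M[:3,:3],M[:3,3]
    else:
        a=np.array(im['attitude'],float); Rm=a if a.shape==(3,3) else quat(a).as_matrix(); p=np.array(im['position'])
    K=np.array([[im['fx'],0,im['cx']],[0,im['fy'],im['cy']],[0,0,1]]);D=np.array(im['distortion'],float)
    return im['frame'],(K,D,Rm,p)
def ray(c,u,v,z):
    K,D,Rm,p=c
    x,y=cv2.undistortPoints(np.array([[[u,v]]],float),K,D)[0,0]
    d=Rm@np.array([x,-y,-1]); return p+d*(z-p[2])/d[2]
def proj(c,P):
    K,D,Rm,p=c
    q=(np.atleast_2d(P)-p)@Rm*[1,-1,-1]
    return cv2.projectPoints(q,np.zeros(3),np.zeros(3),K,D)[0].reshape(-1,2)
E
python3 - <<'E'
from h import *
import json
print(manip.grasp_offset, {k:v for k,v in manip.get_state().items()})
for n in('top','scene','wrist'):
    f,c=grab(n); print(n,c[3],c[2][:,2],c[0][0,0]); cv2.imwrite(f'pics/{n}0.png',f[:,:,::-1])
E
```

```text
-0.0187 {'clock': 0.0, 'qpos': array([ 1.11901098e+00,  2.76534990e-01,  1.50611448e+00,  1.04102938e-05,
        1.36069730e+00, -1.20989878e-01]), 'qd': array([-2.11515488e-04,  1.64304677e-03, -9.60950907e-06,  4.42337420e-04,
        8.65232451e-04,  3.50533307e-04]), 'effort': array([-1.06584008e-03, -4.16776764e+01, -2.45800102e+01, -6.18447648e-04,
        1.09559525e-02,  1.01079780e-05]), 'position': array([0.18652327, 0.54335297, 0.23048136]), 'ee_rot': array([-2.52640894e-04,  1.64645661e-01,  9.86352390e-01, -8.39896069e-04]), 'contact_force': array([-0.2021027 ,  0.2547147 ,  0.89493044]), 'moment': array([ 0.00052466, -0.03799301,  0.01541037]), 'gripper_force': 0.0, 'width': 0.08558645113309703}
top [0.52342489 0.09639096 0.92559597] [-1.29233056e-01  3.71511968e-04  9.91614179e-01] 444.18459603252745
scene [1.2486914  0.52429876 0.93795865] [0.53018097 0.37236429 0.76174338] 478.962468157895
wrist [0.10744827 0.5716634  0.37240979] [-0.30832552  0.10725776  0.94521487] 402.46105974938916
```

View pics/top0.png

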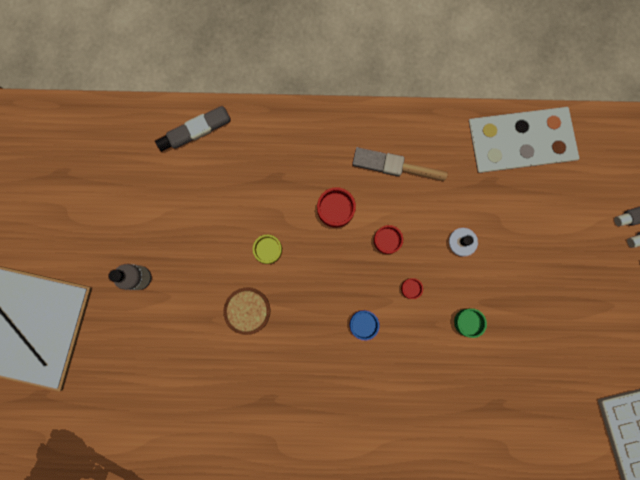

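View pics/scene0.png

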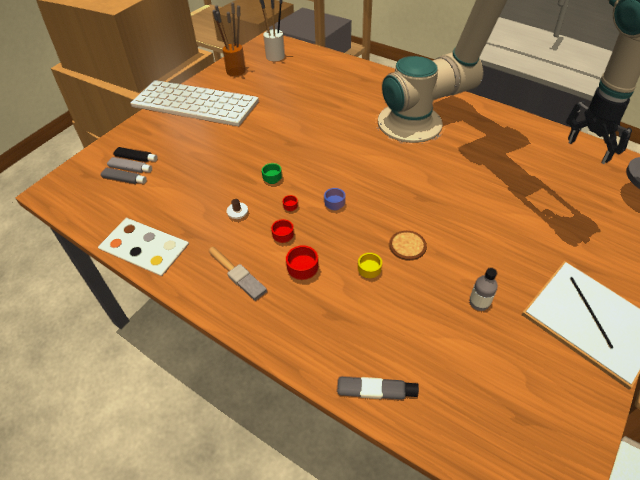

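Three red pots in the top view: large (336,208), middle (388,240) and small (412,289). The middle one, the same size as the blue pot, fits the description. I'll measure by silhouette and confirm it in a crop.

```bash
cat >> h.py <<'E'
from scipy.optimize import least_squares
t=np.linspace(0,2*np.pi,60,endpoint=False); C=np.c_[np.cos(t),np.sin(t),0*t]
PROF={'pot':[(0,.021),(.012,.021),(.012,.029),(.04,.029)],'coaster':[(0,.048),(.008,.048)],'lid':[(.0,.021),(.012,.029),(.018,.029)],'bottle':[(0,.025),(.1,.025)]}
def hull(c,xy,prof,z0=0,s=1):
    P=np.vstack([C*r*s+[xy[0],xy[1],z0+z] for z,r in prof]); return cv2.convexHull(proj(c,P).astype(np.float32))
def cen(h):
    m=cv2.moments(h); return np.array([m['m10']/m['m00'],m['m01']/m['m00']])
COL={'blue':((100,90,40),(130,255,255)),'yellow':((24,120,60),(35,255,255)),'green':((50,90,30),(85,255,255)),'red':((172,150,50),(180,255,255))}
def blob(f,col,uv):
    hsv=cv2.cvtColor(f,cv2.COLOR_RGB2HSV); m=cv2.inRange(hsv,*COL[col])
    if col=='red': m|=cv2.inRange(hsv,(0,200,50),(4,255,255))
    cs,_=cv2.findContours(m,cv2.RETR_EXTERNAL,cv2.CHAIN_APPROX_NONE)
    cs=[k for k in cs if cv2.contourArea(k)>80]
    return cv2.convexHull(min(cs,key=lambda k:np.linalg.norm(cen(k)-uv)))
def fit(c,h,prof,z0=0):
    x0=ray(c,*cen(h),z0+.02)[:2]; tgt=cen(h); A=cv2.contourArea(h)
    r=least_squares(lambda x:cen(hull(c,x,prof,z0))-tgt,x0,diff_step=1e-3).x
    return r,(A/cv2.contourArea(hull(c,r,prof,z0)))**.5
E
python3 - <<'E'
from h import *
S={'top':dict(blue=(364,325),yellow=(267,249),green=(470,322),red=(388,240)),'scene':dict(blue=(335,199),yellow=(370,265),green=(272,173),red=(283,231))}
F={}
for n in S:
    f,c=grab(n);F[n]=f,c
    for k,uv in S[n].items():
        try:
            h=blob(f,k,np.array(uv)); r,s=fit(c,h,PROF['pot']); print(n,k,r.round(4),'scale',round(s,3),cen(h).round(1))
        except Exception as e: print(n,k,e)
    print(n,'others',[ (u,ray(c,*u,0).round(3)[:2]) for u in ([(247,311),(463,242),(466,241),(130,277),(400,164)] if n=='top' else [(408,244),(236,211),(237,204),(484,293),(240,273)])])
f=F['top'][0][180:360,200:500]; cv2.imwrite('pics/crop0.png',cv2.resize(f,None,fx=2.6,fy=2.6,interpolation=cv2.INTER_CUBIC)[:,:,::-1])
E
```

```text
top blue [0.4621 0.0046] scale 0.936 [363.9 324.9]
top yellow [0.6093 0.202 ] scale 0.959 [266.8 248.9]
top green [ 0.4703 -0.2075] scale 0.92 [470.4 322.6]
top red [0.7112 0.0585] scale 0.875 [338.4 201. ]
top others [((247, 311), array([0.483, 0.242])), ((463, 242), array([ 0.635, -0.205])), ((466, 241), array([ 0.637, -0.212])), ((130, 277), array([0.548, 0.487])), ((400, 164), array([ 0.801, -0.074]))]
scene blue [ 0.4564 -0.0047] scale 0.631 [332.8 196.3]
scene yellow [0.6006 0.1964] scale 0.809 [369.5 262. ]
scene green [ 0.471  -0.2086] scale 0.898 [271.2 173.1]
scene red [ 0.6331 -0.0451] scale 0.891 [282.1 230.4]
scene others [((408, 244), array([0.478, 0.241])), ((236, 211), array([ 0.628, -0.213])), ((237, 204), array([ 0.605, -0.229])), ((484, 293), array([0.515, 0.466])), ((240, 273), array([ 0.786, -0.063]))]
```

View pics/crop0.png

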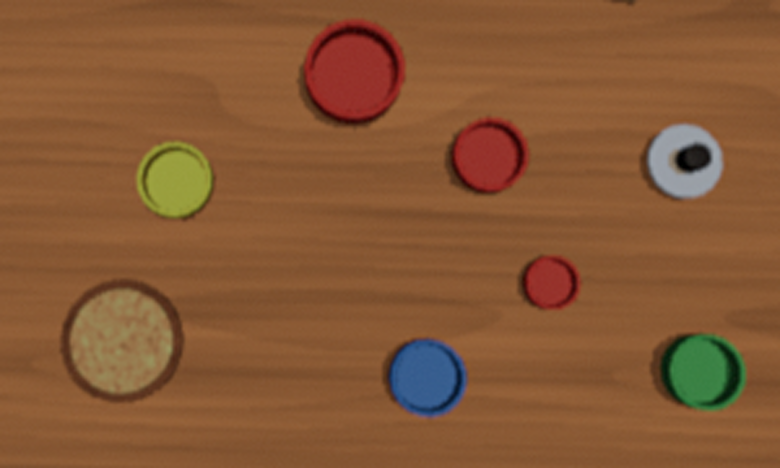

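The crop shows large red (355,72), middle red (489,155) and small red (550,282). The middle one at top pixel (388,240) matches blue's size, so it is the one meant. Next: align the tool with the world axes and hover over blue.

```bash
python3 -m pendant '[{"rz":-6.32},{"rz":-6.32},{"rz":-6.32},{"dx":-0.0172,"dy":-0.0337},{"dx":-0.0172,"dy":-0.0337},{"dx":-0.0172,"dy":-0.0337},{"dx":-0.0172,"dy":-0.0337},{"dx":-0.0172,"dy":-0.0337},{"dx":-0.0172,"dy":-0.0337},{"dx":-0.0172,"dy":-0.0337},{"dx":-0.0172,"dy":-0.0337}]' 40
python3 -m pendant '[{"dx":-0.0172,"dy":-0.0337},{"dx":-0.0172,"dy":-0.0337},{"dx":-0.0172,"dy":-0.0337},{"dx":-0.0172,"dy":-0.0337},{"dx":-0.0172,"dy":-0.0337},{"dx":-0.0172,"dy":-0.0337},{"dx":-0.0172,"dy":-0.0337},{"dx":-0.0172,"dy":-0.0337},{"dz":0.03},{"dz":0.03},{},{}]'
python3 - <<'E'
from h import *
s=manip.get_state();print(s['position'],quat(s['ee_rot']).as_matrix().round(4))
f,c=grab('wrist'); cv2.imwrite('pics/w1.png',f[:,:,::-1])
print(proj(c,[[.462,.005,.04],[.462,.005,0]]), c[3])
hsv=cv2.cvtColor(f,cv2.COLOR_RGB2HSV)
h=blob(f,'blue',np.array([320,260])); print(fit(c,h,PROF['pot']),cen(h))
E
```

```text
[0.18665296 0.54364819 0.23093112] [[-9.458e-01  3.248e-01 -3.000e-04]
 [ 3.248e-01  9.458e-01 -7.000e-04]
 [ 1.000e-04 -7.000e-04 -1.000e+00]]
[[-14.35869461 538.70848411]
 [  7.30972992 509.3581976 ]] [0.10748707 0.57178376 0.37282287]invalid input
invalid input
Traceback (most recent call last):
  File "h.py", line 36, in blob
    return cv2.convexHull(min(cs,key=lambda k:np.linalg.norm(cen(k)-uv)))
                          ~~~^^^^^^^^^^^^^^^^^^^^^^^^^^^^^^^^^^^^^^^^^^^
ValueError: min() iterable argument is empty
```

View pics/w1.png

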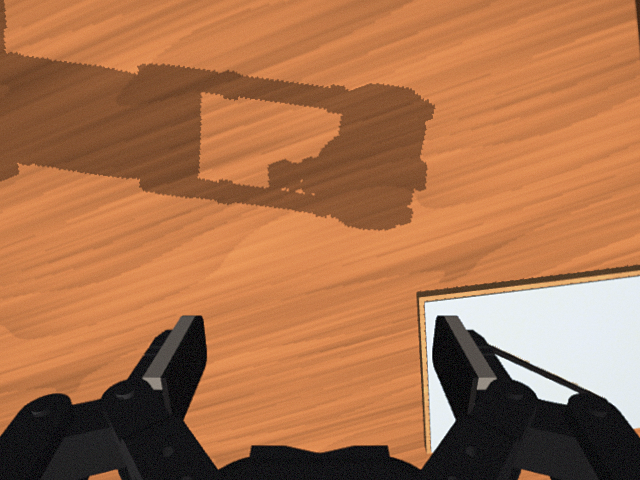

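The wrist view shows only the fingers, with tips near (195,320) and (445,320); the arm hasn't moved because both calls were refused. I'll try a row with every field filled in.

```bash
python3 -m pendant '[{"dx":0,"dy":0,"dz":0,"rx":0,"ry":0,"rz":-6.32,"hand":0.085},{"dx":0,"dy":0,"dz":0,"rx":0,"ry":0,"rz":-6.32,"hand":0.085},{"dx":0,"dy":0,"dz":0,"rx":0,"ry":0,"rz":-6.32,"hand":0.085},{"dx":-0.0172,"dy":-0.0337,"dz":0,"rx":0,"ry":0,"rz":0,"hand":0.085},{"dx":-0.0172,"dy":-0.0337,"dz":0,"rx":0,"ry":0,"rz":0,"hand":0.085}]' 40
```

```text
clock: 0.72
position: [0.2211, 0.4768, 0.2308]
ee_rot: [0.0, -0.002, 1.0, 0.0]
contact_force: [1.1, 1.0, 0.4]
width: 0.0849
gripper_force: 0.0
```

```bash
python3 -m pendant '[{"dx":-0.0185,"dy":-0.036,"dz":0,"rx":0,"ry":0,"rz":0,"hand":0.085},{"dx":-0.0185,"dy":-0.036,"dz":0,"rx":0,"ry":0,"rz":0,"hand":0.085},{"dx":-0.0185,"dy":-0.036,"dz":0,"rx":0,"ry":0,"rz":0,"hand":0.085},{"dx":-0.0185,"dy":-0.036,"dz":0,"rx":0,"ry":0,"rz":0,"hand":0.085},{"dx":-0.0185,"dy":-0.036,"dz":0,"rx":0,"ry":0,"rz":0,"hand":0.085},{"dx":-0.0185,"dy":-0.036,"dz":0,"rx":0,"ry":0,"rz":0,"hand":0.085},{"dx":-0.0185,"dy":-0.036,"dz":0,"rx":0,"ry":0,"rz":0,"hand":0.085},{"dx":-0.0185,"dy":-0.036,"dz":0,"rx":0,"ry":0,"rz":0,"hand":0.085},{"dx":-0.0185,"dy":-0.036,"dz":0,"rx":0,"ry":0,"rz":0,"hand":0.085},{"dx":-0.0185,"dy":-0.036,"dz":0,"rx":0,"ry":0,"rz":0,"hand":0.085},{"dx":-0.0185,"dy":-0.036,"dz":0,"rx":0,"ry":0,"rz":0,"hand":0.085},{"dx":-0.0185,"dy":-0.036,"dz":0,"rx":0,"ry":0,"rz":0,"hand":0.085}]' 40
python3 -m pendant '[{"dx":-0.01,"dy":-0.02,"dz":0.03,"rx":0,"ry":0,"rz":0,"hand":0.085},{"dx":-0.01,"dy":-0.02,"dz":0.03,"rx":0,"ry":0,"rz":0,"hand":0.085},{"dx":0,"dy":0,"dz":0,"rx":0,"ry":0,"rz":0,"hand":0.085},{"dx":0,"dy":0,"dz":0,"rx":0,"ry":0,"rz":0,"hand":0.085}]'
cat > w.py <<'E'
import sys
from h import *
col,name,z0=sys.argv[1],sys.argv[2],float(sys.argv[3])
s=manip.get_state();f,c=grab('wrist')
h=blob(f,col,np.array([320,260])); r,sc=fit(c,h,PROF['pot'],z0)
o=f.copy(); cv2.polylines(o,[hull(c,r,PROF['pot'],z0).astype(int)],True,(255,255,255),1); cv2.polylines(o,[h],True,(0,0,0),1)
cv2.imwrite(f'pics/{name}.png',o[:,:,::-1])
p=s['position']; print('tcp',p.round(4),'obj',r.round(4),'scale',sc,'px',cen(h),'dx',p[0]-r[0],'dy',r[1]-p[1], s['clock'])
E
python3 w.py blue w2 0
```

```text
clock: 1.72
position: [0.4437, 0.0425, 0.2316]
ee_rot: [0.0, 0.0, 1.0, 0.0]
contact_force: [0.8, 0.9, -0.3]
width: 0.085
gripper_force: 0.0
clock: 2.05
position: [0.4622, 0.0039, 0.1699]
ee_rot: [-0.002, 0.001, 1.0, 0.001]
contact_force: [-0.7, 0.9, 0.4]
width: 0.0849
gripper_force: 0.0
tcp [0.4622 0.0039 0.1699] obj [0.4619 0.004 ] scale 0.9658397125877425 px [318.03509623 218.12498787] dx 0.0003102432295990498 dy 0.00013632111668594044 2.05
```

View pics/w2.png

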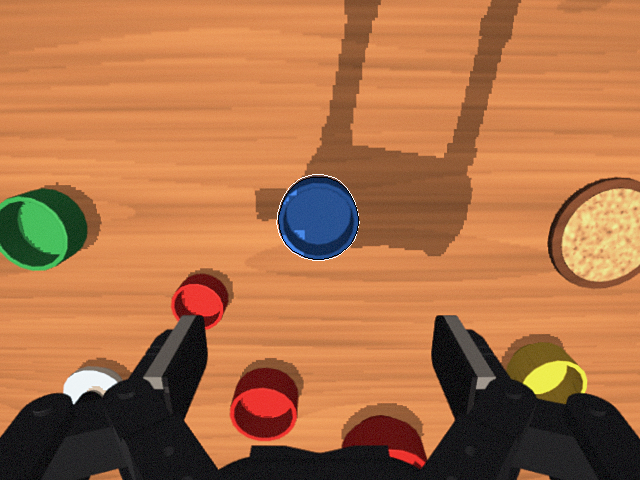

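The wrist view shows the blue pot at (318,218), with the fitted outline on its rim and agreeing with the top camera. Descend, grip, lift.

```bash
python3 -m pendant '[{"dx":0,"dy":0,"dz":0.036,"rx":0,"ry":0,"rz":0,"hand":0.085},{"dx":0,"dy":0,"dz":0.036,"rx":0,"ry":0,"rz":0,"hand":0.085},{"dx":0,"dy":0,"dz":0.036,"rx":0,"ry":0,"rz":0,"hand":0.085},{"dx":0,"dy":0,"dz":0.032,"rx":0,"ry":0,"rz":0,"hand":0.085},{"dx":0,"dy":0,"dz":0.02,"rx":0,"ry":0,"rz":0,"hand":0.085},{"dx":0,"dy":0,"dz":0,"rx":0,"ry":0,"rz":0,"hand":0.085},{"dx":0,"dy":0,"dz":0,"rx":0,"ry":0,"rz":0,"hand":0.05},{"dx":0,"dy":0,"dz":0,"rx":0,"ry":0,"rz":0,"hand":0.05},{"dx":0,"dy":0,"dz":0,"rx":0,"ry":0,"rz":0,"hand":0.05},{"dx":0,"dy":0,"dz":0,"rx":0,"ry":0,"rz":0,"hand":0.05},{"dx":0,"dy":0,"dz":0,"rx":0,"ry":0,"rz":0,"hand":0.05},{"dx":0,"dy":0,"dz":0,"rx":0,"ry":0,"rz":0,"hand":0.05}]' 40
python3 -m pendant '[{"dx":0,"dy":0,"dz":0,"rx":0,"ry":0,"rz":0,"hand":0.05},{"dx":0,"dy":0,"dz":-0.02,"rx":0,"ry":0,"rz":0,"hand":0.05},{"dx":0,"dy":0,"dz":-0.03,"rx":0,"ry":0,"rz":0,"hand":0.05},{"dx":0,"dy":0,"dz":-0.03,"rx":0,"ry":0,"rz":0,"hand":0.05},{"dx":0,"dy":0,"dz":0,"rx":0,"ry":0,"rz":0,"hand":0.05}]' 40
python3 - <<'E'
from h import *
f,c=grab('top')
hsv=cv2.cvtColor(f,cv2.COLOR_RGB2HSV)
# coaster: fit of dark-wood+cork disc by Hough
g=cv2.cvtColor(f[250:370,190:310],cv2.COLOR_RGB2GRAY)
m=cv2.inRange(hsv[250:370,190:310],(8,50,120),(25,160,255)); m=cv2.morphologyEx(m,cv2.MORPH_CLOSE,np.ones((5,5)))
cs,_=cv2.findContours(m,0,1); k=max(cs,key=cv2.contourArea); u=cen(cv2.convexHull(k))+[190,250]
print('coaster',u,cv2.contourArea(k),ray(c,*u,.008))
E
```

```text
clock: 3.1
position: [0.4653, 0.0048, 0.0138]
ee_rot: [0.003, 0.0, 1.0, 0.0]
contact_force: [-0.3, 2.1, 6.6]
width: 0.0563
gripper_force: 43.0
clock: 3.52
position: [0.468, 0.004, 0.0977]
ee_rot: [0.007, -0.0, 1.0, -0.001]
contact_force: [2.0, 0.2, -0.2]
width: 0.056
gripper_force: 43.3
coaster [248.92926519 309.00694271] 13534.0 [0.48753924 0.2368078  0.008     ]
```

```bash
python3 - <<'E'
from h import *
for n,(u0,v0),r in(('top',(247,311),30),('scene',(408,244),26)):
    f,c=grab(n); s=f[v0-r:v0+r,u0-r:u0+r].astype(int)
    b=s[:,:,2]; lo,hi=np.median(b[:5]),np.median(b[r-4:r+4,r-4:r+4]); print(lo,hi)
    m=(b>(lo+hi)/2).astype(np.uint8); m=cv2.morphologyEx(m,cv2.MORPH_CLOSE,np.ones((5,5)))
    cs,_=cv2.findContours(m,0,1); k=cv2.convexHull(max(cs,key=cv2.contourArea)); u=cen(k)+[u0-r,v0-r]
    print(n,u,cv2.contourArea(k),ray(c,*u,.008), proj(c,[[.483,.242,.008]]))
print(manip.get_state()['position'])
E
```

```text
49.0 77.5
top [246.16076256 310.75444587] 1171.5 [0.48391694 0.24230242 0.008     ] [[246.29074334 311.21368324]]
50.0 88.5
scene [407.48946716 243.83550186] 538.0 [0.48440521 0.24166648 0.008     ] [[407.85943306 243.53843209]]
[0.46345094 0.00453455 0.09229656]
```

```bash
python3 -m pendant '[{"dx":-0.0028,"dy":0.0297,"dz":0,"rx":0,"ry":0,"rz":0,"hand":0.05},{"dx":-0.0028,"dy":0.0297,"dz":0,"rx":0,"ry":0,"rz":0,"hand":0.05},{"dx":-0.0028,"dy":0.0297,"dz":0,"rx":0,"ry":0,"rz":0,"hand":0.05},{"dx":-0.0028,"dy":0.0297,"dz":0,"rx":0,"ry":0,"rz":0,"hand":0.05},{"dx":-0.0028,"dy":0.0297,"dz":0,"rx":0,"ry":0,"rz":0,"hand":0.05},{"dx":-0.0028,"dy":0.0297,"dz":0,"rx":0,"ry":0,"rz":0,"hand":0.05},{"dx":-0.0028,"dy":0.0297,"dz":0,"rx":0,"ry":0,"rz":0,"hand":0.05},{"dx":-0.0028,"dy":0.0297,"dz":0,"rx":0,"ry":0,"rz":0,"hand":0.05},{"dx":0,"dy":0,"dz":0.03,"rx":0,"ry":0,"rz":0,"hand":0.05},{"dx":0,"dy":0,"dz":0.03,"rx":0,"ry":0,"rz":0,"hand":0.05},{"dx":0,"dy":0,"dz":0,"rx":0,"ry":0,"rz":0,"hand":0.05},{"dx":0,"dy":0,"dz":0,"rx":0,"ry":0,"rz":0,"hand":0.05}]' 40;  python3 -m pendant '[{"dx":0,"dy":0,"dz":0,"rx":0,"ry":0,"rz":0,"hand":0.05},{"dx":0,"dy":0,"dz":0,"rx":0,"ry":0,"rz":0,"hand":0.05}]'
```

```text
clock: 4.67
position: [0.4831, 0.2414, 0.0291]
ee_rot: [-0.003, -0.0, 1.0, -0.001]
contact_force: [-0.5, -1.3, -0.8]
width: 0.056
gripper_force: 43.3
clock: 4.83
position: [0.4867, 0.2421, 0.0326]
ee_rot: [0.001, 0.0, 1.0, 0.0]
contact_force: [-0.2, 0.0, -1.9]
width: 0.056
gripper_force: 43.3
```

```bash
python3 -m pendant '[{"dx":0,"dy":0,"dz":0.004,"rx":0,"ry":0,"rz":0,"hand":0.05},{"dx":0,"dy":0,"dz":0.004,"rx":0,"ry":0,"rz":0,"hand":0.05},{"dx":0,"dy":0,"dz":0.002,"rx":0,"ry":0,"rz":0,"hand":0.05},{"dx":0,"dy":0,"dz":0,"rx":0,"ry":0,"rz":0,"hand":0.05},{"dx":0,"dy":0,"dz":0,"rx":0,"ry":0,"rz":0,"hand":0.05},{"dx":0,"dy":0,"dz":0,"rx":0,"ry":0,"rz":0,"hand":0.05}]'
```

```text
clock: 5.33
position: [0.4858, 0.242, 0.0218]
ee_rot: [0.0, -0.0, 1.0, 0.0]
contact_force: [-1.1, -0.6, 4.1]
width: 0.0562
gripper_force: 45.1
```

```bash
python3 -m pendant '[{"dx":0,"dy":0,"dz":0,"rx":0,"ry":0,"rz":0,"hand":0.085},{"dx":0,"dy":0,"dz":0,"rx":0,"ry":0,"rz":0,"hand":0.085},{"dx":0,"dy":0,"dz":0,"rx":0,"ry":0,"rz":0,"hand":0.085},{"dx":0,"dy":0,"dz":0,"rx":0,"ry":0,"rz":0,"hand":0.085},{"dx":0,"dy":0,"dz":-0.03,"rx":0,"ry":0,"rz":0,"hand":0.085},{"dx":0,"dy":0,"dz":-0.04,"rx":0,"ry":0,"rz":0,"hand":0.085},{"dx":0,"dy":0,"dz":-0.04,"rx":0,"ry":0,"rz":0,"hand":0.085},{"dx":0,"dy":0,"dz":-0.03,"rx":0,"ry":0,"rz":0,"hand":0.085},{"dx":0,"dy":0,"dz":0,"rx":0,"ry":0,"rz":0,"hand":0.085},{"dx":0,"dy":0,"dz":0,"rx":0,"ry":0,"rz":0,"hand":0.085},{"dx":0,"dy":0,"dz":0,"rx":0,"ry":0,"rz":0,"hand":0.085},{"dx":0,"dy":0,"dz":0,"rx":0,"ry":0,"rz":0,"hand":0.085}]'; python3 w.py blue w3 0.008
python3 - <<'E'
from h import *
f,c=grab('top');print(fit(c,blob(f,'blue',np.array([246,311])),PROF['pot'],.008))
g,_=grab('wrist')
# middle red from top/scene
for n,uv in(('top',(388,240)),('scene',(283,231))):
    f,c=grab(n);hsv=cv2.cvtColor(f,cv2.COLOR_RGB2HSV)
    m=((f[:,:,0].astype(int)>2.6*f[:,:,1])&(f[:,:,0]>70)).astype(np.uint8)
    cs,_=cv2.findContours(m,0,1);k=cv2.convexHull(min([q for q in cs if cv2.contourArea(q)>60],key=lambda q:np.linalg.norm(cen(q)-uv)));print(n,cen(k),fit(c,k,PROF['pot']))
E
```

```text
clock: 6.33
position: [0.4844, 0.2417, 0.1596]
ee_rot: [-0.002, -0.0, 1.0, -0.001]
contact_force: [-0.1, 0.6, 0.3]
width: 0.0852
gripper_force: 0.0
tcp [0.4844 0.2417 0.1596] obj [0.4828 0.2428] scale 0.9673416982510946 px [319.89017637 223.63343841] dx 0.0015863087252619978 dy 0.0011626565417805768 6.3333
(array([0.50068149, 0.23875697]), 0.4502155544600444)
top [388.12669433 239.18865837] (array([ 0.63410668, -0.0436837 ]), 0.9233226412341886)
scene [282.25306445 230.37643337] (array([ 0.63276279, -0.04491642]), 0.9520907036594377)
```

View pics/w3.png

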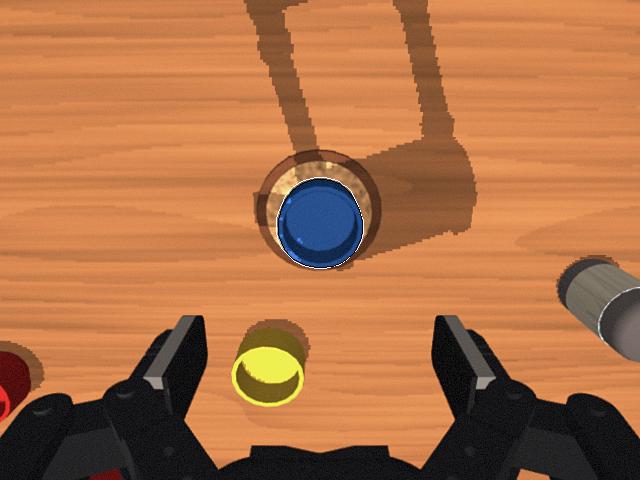

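Blue stands on the coaster at (320,224), about 1 mm off centre. Next the middle red.

```bash
python3 -m pendant '[{"dx":-0.0186,"dy":-0.0358,"dz":0,"rx":0,"ry":0,"rz":0,"hand":0.085},{"dx":-0.0186,"dy":-0.0358,"dz":0,"rx":0,"ry":0,"rz":0,"hand":0.085},{"dx":-0.0186,"dy":-0.0358,"dz":0,"rx":0,"ry":0,"rz":0,"hand":0.085},{"dx":-0.0186,"dy":-0.0358,"dz":0,"rx":0,"ry":0,"rz":0,"hand":0.085},{"dx":-0.0186,"dy":-0.0358,"dz":0,"rx":0,"ry":0,"rz":0,"hand":0.085},{"dx":-0.0186,"dy":-0.0358,"dz":0,"rx":0,"ry":0,"rz":0,"hand":0.085},{"dx":-0.0186,"dy":-0.0358,"dz":0,"rx":0,"ry":0,"rz":0,"hand":0.085},{"dx":-0.0186,"dy":-0.0358,"dz":0,"rx":0,"ry":0,"rz":0,"hand":0.085},{"dx":0,"dy":0,"dz":0,"rx":0,"ry":0,"rz":0,"hand":0.085},{"dx":0,"dy":0,"dz":0,"rx":0,"ry":0,"rz":0,"hand":0.085},{"dx":0,"dy":0,"dz":0,"rx":0,"ry":0,"rz":0,"hand":0.085},{"dx":0,"dy":0,"dz":0,"rx":0,"ry":0,"rz":0,"hand":0.085}]'
python3 -m pendant '[{"dx":0,"dy":0,"dz":0,"rx":0,"ry":0,"rz":0,"hand":0.085},{"dx":0,"dy":0,"dz":0,"rx":0,"ry":0,"rz":0,"hand":0.085},{"dx":0,"dy":0,"dz":0,"rx":0,"ry":0,"rz":0,"hand":0.085},{"dx":0,"dy":0,"dz":0,"rx":0,"ry":0,"rz":0,"hand":0.085}]'
python3 - <<'E'
import re
s=open('h.py').read()
s=s.replace("    cs,_=cv2.findContours(m,cv2.RETR","    if col=='red': m=((f[:,:,0].astype(int)>2.6*f[:,:,1])&(f[:,:,0]>60)).astype(np.uint8)\n    cs,_=cv2.findContours(m,cv2.RETR")
s=s.replace("\n    if col=='red': m|=cv2.inRange(hsv,(0,200,50),(4,255,255))","")
open('h.py','w').write(s)
E
python3 w.py red w4 0
```

```text
clock: 7.58
position: [0.6336, -0.0431, 0.1609]
ee_rot: [-0.001, -0.001, 1.0, 0.0]
contact_force: [-0.5, 0.0, 1.2]
width: 0.085
gripper_force: 0.0
clock: 7.92
position: [0.6343, -0.0435, 0.1616]
ee_rot: [0.0, -0.001, 1.0, 0.0]
contact_force: [-0.1, 0.5, -0.2]
width: 0.0853
gripper_force: 0.0
tcp [ 0.6343 -0.0435  0.1616] obj [ 0.6334 -0.0437] scale 0.9690766725724975 px [317.7359571  219.83196994] dx 0.0008528144092321277 dy -0.00020272247153298867 7.9167
```

View pics/w4.png

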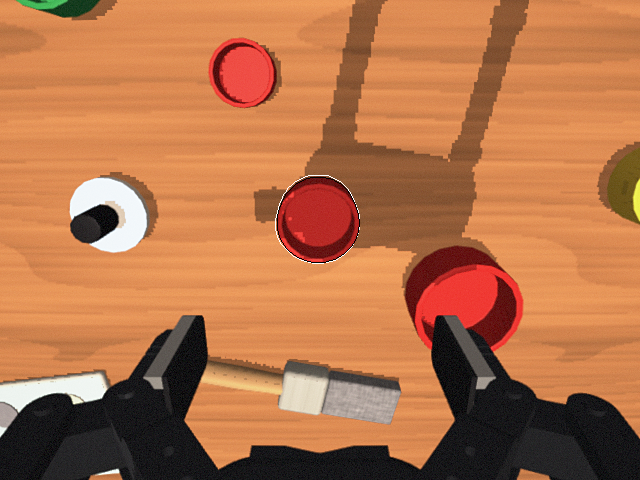

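Middle red sits at (318,220) and the outline fits; large red is right of it at (465,300), clear of the finger. Grip it.

```bash
python3 -m pendant '[{"dx":0.001,"dy":0,"dz":0.036,"rx":0,"ry":0,"rz":0,"hand":0.085},{"dx":0,"dy":0,"dz":0.036,"rx":0,"ry":0,"rz":0,"hand":0.085},{"dx":0,"dy":0,"dz":0.036,"rx":0,"ry":0,"rz":0,"hand":0.085},{"dx":0,"dy":0,"dz":0.025,"rx":0,"ry":0,"rz":0,"hand":0.085},{"dx":0,"dy":0,"dz":0.014,"rx":0,"ry":0,"rz":0,"hand":0.085},{"dx":0,"dy":0,"dz":0,"rx":0,"ry":0,"rz":0,"hand":0.085},{"dx":0,"dy":0,"dz":0,"rx":0,"ry":0,"rz":0,"hand":0.085},{"dx":0,"dy":0,"dz":0,"rx":0,"ry":0,"rz":0,"hand":0.05},{"dx":0,"dy":0,"dz":0,"rx":0,"ry":0,"rz":0,"hand":0.05},{"dx":0,"dy":0,"dz":0,"rx":0,"ry":0,"rz":0,"hand":0.05},{"dx":0,"dy":0,"dz":0,"rx":0,"ry":0,"rz":0,"hand":0.05},{"dx":0,"dy":0,"dz":0,"rx":0,"ry":0,"rz":0,"hand":0.05}]' 40
python3 -m pendant '[{"dx":0,"dy":0,"dz":0,"rx":0,"ry":0,"rz":0,"hand":0.05},{"dx":0,"dy":0,"dz":0,"rx":0,"ry":0,"rz":0,"hand":0.05}]' 40
python3 -m pendant '[{"dx":0,"dy":0,"dz":-0.02,"rx":0,"ry":0,"rz":0,"hand":0.05},{"dx":0,"dy":0,"dz":-0.03,"rx":0,"ry":0,"rz":0,"hand":0.05},{"dx":0,"dy":0,"dz":-0.03,"rx":0,"ry":0,"rz":0,"hand":0.05},{"dx":0,"dy":0,"dz":-0.02,"rx":0,"ry":0,"rz":0,"hand":0.05},{"dx":0,"dy":0,"dz":0,"rx":0,"ry":0,"rz":0,"hand":0.05},{"dx":0,"dy":0,"dz":0,"rx":0,"ry":0,"rz":0,"hand":0.05},{"dx":0,"dy":0,"dz":0,"rx":0,"ry":0,"rz":0,"hand":0.05},{"dx":0,"dy":0,"dz":0,"rx":0,"ry":0,"rz":0,"hand":0.05},{"dx":0,"dy":0,"dz":0,"rx":0,"ry":0,"rz":0,"hand":0.05}]' 40
```

```text
clock: 8.97
position: [0.635, -0.0445, 0.0167]
ee_rot: [0.002, -0.0, 1.0, -0.0]
contact_force: [0.4, -1.1, 5.9]
width: 0.0577
gripper_force: 42.9
clock: 9.13
position: [0.6351, -0.0445, 0.0167]
ee_rot: [0.002, -0.0, 1.0, -0.0]
contact_force: [-0.5, 0.6, 6.9]
width: 0.0574
gripper_force: 42.9
clock: 9.88
position: [0.6323, -0.0441, 0.1125]
ee_rot: [-0.002, -0.0, 1.0, 0.0]
contact_force: [-0.1, -0.4, -1.5]
width: 0.0578
gripper_force: 43.2
```

```bash
python3 -m pendant '[{"dx":0.0188,"dy":0.0358,"dz":0,"rx":0,"ry":0,"rz":0,"hand":0.05},{"dx":0.0188,"dy":0.0358,"dz":0,"rx":0,"ry":0,"rz":0,"hand":0.05},{"dx":0.0188,"dy":0.0358,"dz":0,"rx":0,"ry":0,"rz":0,"hand":0.05},{"dx":0.0188,"dy":0.0358,"dz":0,"rx":0,"ry":0,"rz":0,"hand":0.05},{"dx":0.0188,"dy":0.0358,"dz":0,"rx":0,"ry":0,"rz":0,"hand":0.05},{"dx":0.0188,"dy":0.0358,"dz":0,"rx":0,"ry":0,"rz":0,"hand":0.05},{"dx":0.0188,"dy":0.0358,"dz":0,"rx":0,"ry":0,"rz":0,"hand":0.05},{"dx":0.0188,"dy":0.0358,"dz":0.01,"rx":0,"ry":0,"rz":0,"hand":0.05},{"dx":0,"dy":0,"dz":0.01,"rx":0,"ry":0,"rz":0,"hand":0.05},{"dx":0,"dy":0,"dz":0,"rx":0,"ry":0,"rz":0,"hand":0.05},{"dx":0,"dy":0,"dz":0,"rx":0,"ry":0,"rz":0,"hand":0.05},{"dx":0,"dy":0,"dz":0,"rx":0,"ry":0,"rz":0,"hand":0.05}]' 40
python3 -m pendant '[{"dx":0,"dy":0,"dz":0,"rx":0,"ry":0,"rz":0,"hand":0.05},{"dx":0,"dy":0,"dz":0,"rx":0,"ry":0,"rz":0,"hand":0.05},{"dx":0,"dy":0,"dz":0,"rx":0,"ry":0,"rz":0,"hand":0.05},{"dx":0,"dy":0,"dz":0,"rx":0,"ry":0,"rz":0,"hand":0.05},{"dx":0,"dy":0,"dz":0,"rx":0,"ry":0,"rz":0,"hand":0.05},{"dx":0,"dy":0,"dz":0,"rx":0,"ry":0,"rz":0,"hand":0.05}]' 40
python3 w.py red w5 0.075; python3 w.py blue w5b 0.008
```

```text
clock: 10.88
position: [0.4837, 0.2413, 0.0941]
ee_rot: [-0.0, 0.0, 1.0, -0.0]
contact_force: [0.3, 0.7, -0.9]
width: 0.0578
gripper_force: 43.4
clock: 11.38
position: [0.4832, 0.2419, 0.0944]
ee_rot: [0.0, 0.0, 1.0, 0.0]
contact_force: [-0.3, 1.2, -0.7]
width: 0.0574
gripper_force: 43.4
tcp [0.4832 0.2419 0.0944] obj [0.4833 0.2425] scale 0.994407729631437 px [319.03313918 330.28122295] dx -7.451699098864895e-05 dy 0.0006545342248623076 11.3833
tcp [0.4831 0.2419 0.0944] obj [0.4704 0.2429] scale 0.7168411291244736 px [319.50537924 239.89537386] dx 0.012697031251194035 dy 0.0009333454619201154 11.4333
```

View pics/w5.png

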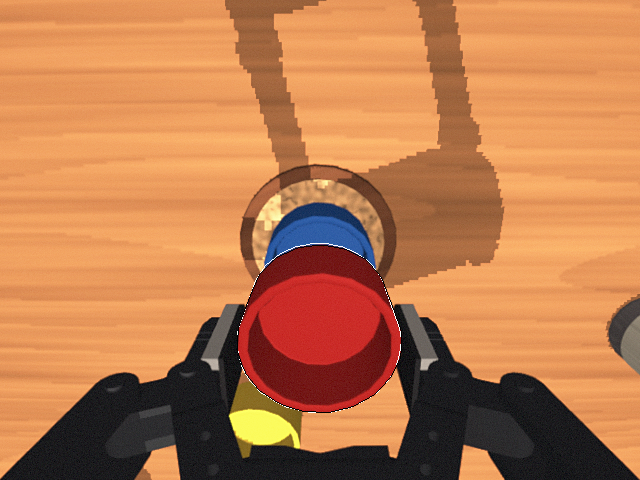

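The held red pot is centred at (319,330) and lines up with blue below it to within 1 mm. Lower it.

```bash
python3 -m pendant '[{"dx":0,"dy":0,"dz":0.01,"rx":0,"ry":0,"rz":0,"hand":0.05},{"dx":0,"dy":0,"dz":0.01,"rx":0,"ry":0,"rz":0,"hand":0.05},{"dx":0,"dy":0,"dz":0.007,"rx":0,"ry":0,"rz":0,"hand":0.05},{"dx":0,"dy":0,"dz":0.005,"rx":0,"ry":0,"rz":0,"hand":0.05},{"dx":0,"dy":0,"dz":0.004,"rx":0,"ry":0,"rz":0,"hand":0.05},{"dx":0,"dy":0,"dz":0.003,"rx":0,"ry":0,"rz":0,"hand":0.05},{"dx":0,"dy":0,"dz":0,"rx":0,"ry":0,"rz":0,"hand":0.05},{"dx":0,"dy":0,"dz":0,"rx":0,"ry":0,"rz":0,"hand":0.05},{"dx":0,"dy":0,"dz":0,"rx":0,"ry":0,"rz":0,"hand":0.05},{"dx":0,"dy":0,"dz":0,"rx":0,"ry":0,"rz":0,"hand":0.05}]'; python3 -m pendant '[{"dx":0,"dy":0,"dz":0.002,"rx":0,"ry":0,"rz":0,"hand":0.05},{"dx":0,"dy":0,"dz":0,"rx":0,"ry":0,"rz":0,"hand":0.05},{"dx":0,"dy":0,"dz":0,"rx":0,"ry":0,"rz":0,"hand":0.05}]'
```

```text
clock: 12.32
position: [0.4833, 0.2422, 0.0557]
ee_rot: [0.0, -0.0, 1.0, 0.0]
contact_force: [-0.3, 0.5, -1.7]
width: 0.0575
gripper_force: 43.4
clock: 12.57
position: [0.483, 0.2421, 0.0533]
ee_rot: [0.0, -0.0, 1.0, 0.0]
contact_force: [-0.2, -0.6, -1.1]
width: 0.0571
gripper_force: 43.4
```

```bash
python3 -m pendant '[{"dx":0,"dy":0,"dz":0.0015,"rx":0,"ry":0,"rz":0,"hand":0.05},{"dx":0,"dy":0,"dz":0,"rx":0,"ry":0,"rz":0,"hand":0.05},{"dx":0,"dy":0,"dz":0,"rx":0,"ry":0,"rz":0,"hand":0.05},{"dx":0,"dy":0,"dz":0,"rx":0,"ry":0,"rz":0,"hand":0.05}]'
```

```text
clock: 12.9
position: [0.4832, 0.2422, 0.0527]
ee_rot: [0.0, -0.0, 1.0, 0.0]
contact_force: [-1.5, -0.9, 5.3]
width: 0.0573
gripper_force: 43.8
```

Contact at exactly the seated height. Release and rise.

```bash
python3 -m pendant '[{"dx":0,"dy":0,"dz":0,"rx":0,"ry":0,"rz":0,"hand":0.085},{"dx":0,"dy":0,"dz":0,"rx":0,"ry":0,"rz":0,"hand":0.085},{"dx":0,"dy":0,"dz":0,"rx":0,"ry":0,"rz":0,"hand":0.085},{"dx":0,"dy":0,"dz":0,"rx":0,"ry":0,"rz":0,"hand":0.085},{"dx":0,"dy":0,"dz":-0.02,"rx":0,"ry":0,"rz":0,"hand":0.085},{"dx":0,"dy":0,"dz":-0.04,"rx":0,"ry":0,"rz":0,"hand":0.085},{"dx":0,"dy":0,"dz":-0.04,"rx":0,"ry":0,"rz":0,"hand":0.085},{"dx":0,"dy":0,"dz":-0.02,"rx":0,"ry":0,"rz":0,"hand":0.085},{"dx":0,"dy":0,"dz":0,"rx":0,"ry":0,"rz":0,"hand":0.085},{"dx":0,"dy":0,"dz":0,"rx":0,"ry":0,"rz":0,"hand":0.085},{"dx":0,"dy":0,"dz":0,"rx":0,"ry":0,"rz":0,"hand":0.085},{"dx":0,"dy":0,"dz":0,"rx":0,"ry":0,"rz":0,"hand":0.085}]'; python3 w.py red w6 0.036
python3 -m pendant '[{"dx":-0.0316,"dy":-0.01,"dz":0,"rx":0,"ry":0,"rz":0,"hand":0.085},{"dx":-0.0316,"dy":-0.01,"dz":0,"rx":0,"ry":0,"rz":0,"hand":0.085},{"dx":-0.0316,"dy":-0.01,"dz":0,"rx":0,"ry":0,"rz":0,"hand":0.085},{"dx":-0.0316,"dy":-0.01,"dz":0,"rx":0,"ry":0,"rz":0,"hand":0.085},{"dx":0,"dy":0,"dz":0,"rx":0,"ry":0,"rz":0,"hand":0.085},{"dx":0,"dy":0,"dz":0,"rx":0,"ry":0,"rz":0,"hand":0.085},{"dx":0,"dy":0,"dz":0,"rx":0,"ry":0,"rz":0,"hand":0.085},{"dx":0,"dy":0,"dz":0,"rx":0,"ry":0,"rz":0,"hand":0.085},{"dx":0,"dy":0,"dz":0,"rx":0,"ry":0,"rz":0,"hand":0.085},{"dx":0,"dy":0,"dz":0,"rx":0,"ry":0,"rz":0,"hand":0.085}]'; python3 w.py yellow w7 0
```

```text
clock: 13.9
position: [0.4818, 0.2417, 0.1701]
ee_rot: [-0.002, -0.0, 1.0, -0.001]
contact_force: [-0.2, -0.2, -0.2]
width: 0.0855
gripper_force: 0.0
tcp [0.4818 0.2417 0.1701] obj [0.4816 0.243 ] scale 0.9729506135382898 px [320.1587278  233.64576057] dx 0.00019705498389527287 dy 0.0013090827166832575 13.9
clock: 14.78
position: [0.6084, 0.2026, 0.172]
ee_rot: [-0.0, -0.001, 1.0, 0.0]
contact_force: [0.3, 0.3, -0.1]
width: 0.0854
gripper_force: 0.0
tcp [0.6084 0.2026 0.172 ] obj [0.6312 0.1836] scale 0.2064496659932772 px [292.79407407 245.61185185] dx -0.022807162681765414 dy -0.018971178236489 14.7833
```

View pics/w6.png

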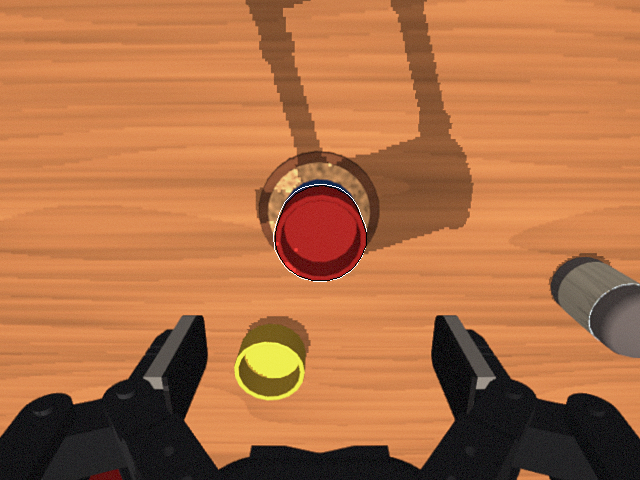

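View pics/w7.png

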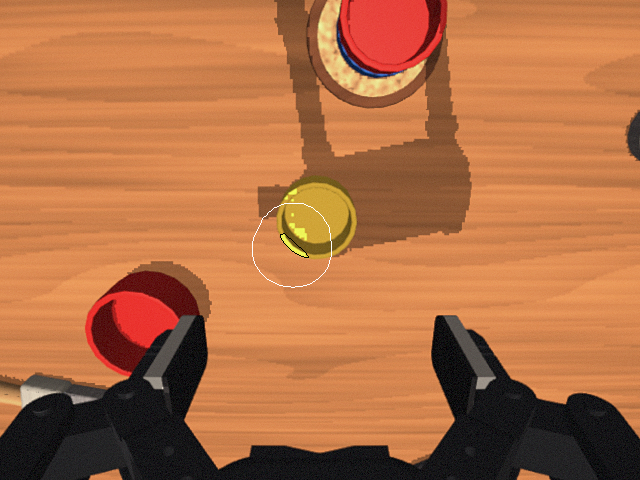

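Picture w6 shows red seated on blue at (320,234). In w7 yellow is at (317,217), shaded, so the mask missed it; I'll widen the hue range.

```bash
sed -i "s/'yellow':((24,120,60)/'yellow':((19,150,40)/" h.py; python3 w.py yellow w8 0; python3 - <<'E'
from h import *
# fit by rim ellipse as a check + knob/lid by top
f,c=grab('top')
for lo,hi,z in((110,256,.018),):
    s=f[215:270,435:490]; m=((s.min(2)>lo)).astype(np.uint8); cs,_=cv2.findContours(m,0,1);k=cv2.convexHull(max(cs,key=cv2.contourArea));u=cen(k)+[435,215];print('lid',u,cv2.contourArea(k),ray(c,*u,.016))
E
```

```text
tcp [0.6086 0.2026 0.1722] obj [0.6089 0.2013] scale 0.976087418629935 px [316.23969171 217.18204881] dx -0.0002789261182737368 dy -0.0013040621134511043 14.8333
lid [463.33278282 241.45802367] 605.5 [ 0.63400324 -0.20094749  0.016     ]
```

```bash
python3 -m pendant '[{"dx":0,"dy":-0.001,"dz":0.036,"rx":0,"ry":0,"rz":0,"hand":0.085},{"dx":0,"dy":0,"dz":0.036,"rx":0,"ry":0,"rz":0,"hand":0.085},{"dx":0,"dy":0,"dz":0.036,"rx":0,"ry":0,"rz":0,"hand":0.085},{"dx":0,"dy":0,"dz":0.035,"rx":0,"ry":0,"rz":0,"hand":0.085},{"dx":0,"dy":0,"dz":0.014,"rx":0,"ry":0,"rz":0,"hand":0.085},{"dx":0,"dy":0,"dz":0,"rx":0,"ry":0,"rz":0,"hand":0.085},{"dx":0,"dy":0,"dz":0,"rx":0,"ry":0,"rz":0,"hand":0.085},{"dx":0,"dy":0,"dz":0,"rx":0,"ry":0,"rz":0,"hand":0.05},{"dx":0,"dy":0,"dz":0,"rx":0,"ry":0,"rz":0,"hand":0.05},{"dx":0,"dy":0,"dz":0,"rx":0,"ry":0,"rz":0,"hand":0.05},{"dx":0,"dy":0,"dz":0,"rx":0,"ry":0,"rz":0,"hand":0.05},{"dx":0,"dy":0,"dz":0,"rx":0,"ry":0,"rz":0,"hand":0.05}]' 40
python3 -m pendant '[{"dx":0,"dy":0,"dz":0,"rx":0,"ry":0,"rz":0,"hand":0.05},{"dx":0,"dy":0,"dz":0,"rx":0,"ry":0,"rz":0,"hand":0.05}]' 40
python3 -m pendant '[{"dx":0,"dy":0,"dz":-0.02,"rx":0,"ry":0,"rz":0,"hand":0.05},{"dx":0,"dy":0,"dz":-0.03,"rx":0,"ry":0,"rz":0,"hand":0.05},{"dx":0,"dy":0,"dz":-0.03,"rx":0,"ry":0,"rz":0,"hand":0.05},{"dx":0,"dy":0,"dz":-0.03,"rx":0,"ry":0,"rz":0,"hand":0.05},{"dx":0,"dy":0,"dz":-0.01,"rx":0,"ry":0,"rz":0,"hand":0.05},{"dx":0,"dy":0,"dz":0,"rx":0,"ry":0,"rz":0,"hand":0.05},{"dx":0,"dy":0,"dz":0,"rx":0,"ry":0,"rz":0,"hand":0.05},{"dx":0,"dy":0,"dz":0,"rx":0,"ry":0,"rz":0,"hand":0.05},{"dx":0,"dy":0,"dz":0,"rx":0,"ry":0,"rz":0,"hand":0.05},{"dx":0,"dy":0,"dz":0,"rx":0,"ry":0,"rz":0,"hand":0.05}]' 40
```

```text
clock: 15.93
position: [0.6112, 0.2016, 0.0175]
ee_rot: [0.002, -0.0, 1.0, 0.001]
contact_force: [-0.8, 0.6, 6.3]
width: 0.0563
gripper_force: 43.0
clock: 16.1
position: [0.6112, 0.2016, 0.0175]
ee_rot: [0.002, -0.0, 1.0, 0.001]
contact_force: [-0.1, 0.0, 6.9]
width: 0.0566
gripper_force: 43.0
clock: 16.93
position: [0.6084, 0.2009, 0.1327]
ee_rot: [-0.002, -0.0, 1.0, -0.0]
contact_force: [-0.1, -0.1, -1.3]
width: 0.0566
gripper_force: 43.1
```

```bash
python3 -m pendant '[{"dx":0.0315,"dy":0.0103,"dz":0,"rx":0,"ry":0,"rz":0,"hand":0.05},{"dx":0.0315,"dy":0.0103,"dz":0,"rx":0,"ry":0,"rz":0,"hand":0.05},{"dx":0.0315,"dy":0.0103,"dz":0,"rx":0,"ry":0,"rz":0,"hand":0.05},{"dx":0.0315,"dy":0.0103,"dz":0,"rx":0,"ry":0,"rz":0,"hand":0.05},{"dx":0,"dy":0,"dz":0,"rx":0,"ry":0,"rz":0,"hand":0.05},{"dx":0,"dy":0,"dz":0,"rx":0,"ry":0,"rz":0,"hand":0.05},{"dx":0,"dy":0,"dz":0,"rx":0,"ry":0,"rz":0,"hand":0.05},{"dx":0,"dy":0,"dz":0,"rx":0,"ry":0,"rz":0,"hand":0.05},{"dx":0,"dy":0,"dz":0,"rx":0,"ry":0,"rz":0,"hand":0.05},{"dx":0,"dy":0,"dz":0,"rx":0,"ry":0,"rz":0,"hand":0.05},{"dx":0,"dy":0,"dz":0,"rx":0,"ry":0,"rz":0,"hand":0.05},{"dx":0,"dy":0,"dz":0,"rx":0,"ry":0,"rz":0,"hand":0.05}]' 40
python3 w.py yellow w9 0.115
```

```text
clock: 17.93
position: [0.4838, 0.2421, 0.1346]
ee_rot: [-0.0, 0.0, 1.0, 0.0]
contact_force: [0.3, -0.6, -0.3]
width: 0.0568
gripper_force: 43.1
tcp [0.4838 0.2421 0.1346] obj [0.4829 0.2428] scale 0.989839407145971 px [319.13761006 327.8165566 ] dx 0.0009024445110126234 dy 0.0006951104331522351 17.9333
```

View pics/w9.png

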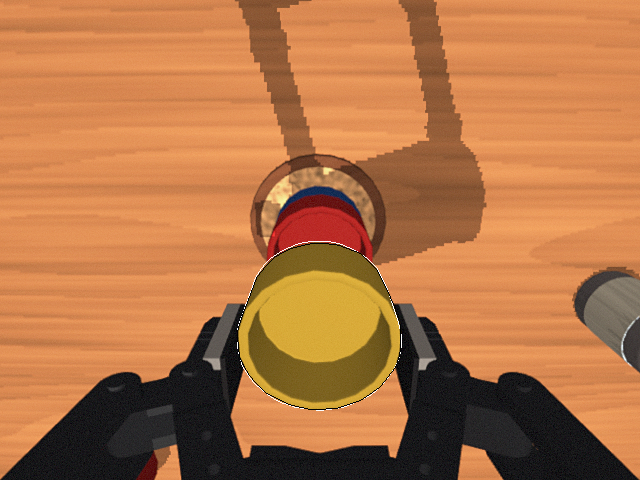

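Held yellow at (319,328) lines up with the red rim behind it at (320,240). Lower it.

```bash
python3 -m pendant '[{"dx":0,"dy":0,"dz":0.015,"rx":0,"ry":0,"rz":0,"hand":0.05},{"dx":0,"dy":0,"dz":0.01,"rx":0,"ry":0,"rz":0,"hand":0.05},{"dx":0,"dy":0,"dz":0.01,"rx":0,"ry":0,"rz":0,"hand":0.05},{"dx":0,"dy":0,"dz":0.006,"rx":0,"ry":0,"rz":0,"hand":0.05},{"dx":0,"dy":0,"dz":0.005,"rx":0,"ry":0,"rz":0,"hand":0.05},{"dx":0,"dy":0,"dz":0.004,"rx":0,"ry":0,"rz":0,"hand":0.05},{"dx":0,"dy":0,"dz":0,"rx":0,"ry":0,"rz":0,"hand":0.05},{"dx":0,"dy":0,"dz":0,"rx":0,"ry":0,"rz":0,"hand":0.05},{"dx":0,"dy":0,"dz":0.002,"rx":0,"ry":0,"rz":0,"hand":0.05},{"dx":0,"dy":0,"dz":0,"rx":0,"ry":0,"rz":0,"hand":0.05},{"dx":0,"dy":0,"dz":0,"rx":0,"ry":0,"rz":0,"hand":0.05},{"dx":0,"dy":0,"dz":0,"rx":0,"ry":0,"rz":0,"hand":0.05}]'; python3 -m pendant '[{"dx":0,"dy":0,"dz":0.0015,"rx":0,"ry":0,"rz":0,"hand":0.05},{"dx":0,"dy":0,"dz":0,"rx":0,"ry":0,"rz":0,"hand":0.05},{"dx":0,"dy":0,"dz":0,"rx":0,"ry":0,"rz":0,"hand":0.05}]'
```

```text
clock: 18.98
position: [0.4836, 0.2424, 0.0831]
ee_rot: [0.0, -0.0, 1.0, 0.0]
contact_force: [-0.8, -0.2, -0.2]
width: 0.0565
gripper_force: 43.1
clock: 19.23
position: [0.4837, 0.2424, 0.0815]
ee_rot: [0.0, -0.0, 1.0, 0.0]
contact_force: [-0.2, 0.1, -0.6]
width: 0.0562
gripper_force: 43.2
```

```bash
python3 -m pendant '[{"dx":0,"dy":0,"dz":0.001,"rx":0,"ry":0,"rz":0,"hand":0.05},{"dx":0,"dy":0,"dz":0,"rx":0,"ry":0,"rz":0,"hand":0.05},{"dx":0,"dy":0,"dz":0,"rx":0,"ry":0,"rz":0,"hand":0.05}]'
python3 -m pendant '[{"dx":0,"dy":0,"dz":0,"rx":0,"ry":0,"rz":0,"hand":0.085},{"dx":0,"dy":0,"dz":0,"rx":0,"ry":0,"rz":0,"hand":0.085},{"dx":0,"dy":0,"dz":0,"rx":0,"ry":0,"rz":0,"hand":0.085},{"dx":0,"dy":0,"dz":0,"rx":0,"ry":0,"rz":0,"hand":0.085},{"dx":0,"dy":0,"dz":-0.02,"rx":0,"ry":0,"rz":0,"hand":0.085},{"dx":0,"dy":0,"dz":-0.04,"rx":0,"ry":0,"rz":0,"hand":0.085},{"dx":0,"dy":0,"dz":-0.03,"rx":0,"ry":0,"rz":0,"hand":0.085},{"dx":0,"dy":0,"dz":-0.02,"rx":0,"ry":0,"rz":0,"hand":0.085},{"dx":0,"dy":0,"dz":0,"rx":0,"ry":0,"rz":0,"hand":0.085},{"dx":0,"dy":0,"dz":0,"rx":0,"ry":0,"rz":0,"hand":0.085},{"dx":0,"dy":0,"dz":0,"rx":0,"ry":0,"rz":0,"hand":0.085},{"dx":0,"dy":0,"dz":0,"rx":0,"ry":0,"rz":0,"hand":0.085}]'
python3 -m pendant '[{"dx":0,"dy":0,"dz":0,"rx":0,"ry":0,"rz":0,"hand":0.085},{"dx":0,"dy":0,"dz":0,"rx":0,"ry":0,"rz":0,"hand":0.085},{"dx":0,"dy":0,"dz":0,"rx":0,"ry":0,"rz":0,"hand":0.085},{"dx":0,"dy":0,"dz":0,"rx":0,"ry":0,"rz":0,"hand":0.085}]'; python3 w.py yellow w10 0.064
```

```text
clock: 19.48
position: [0.4838, 0.2424, 0.0814]
ee_rot: [0.001, -0.0, 1.0, 0.0]
contact_force: [-1.0, -0.6, 7.4]
width: 0.0565
gripper_force: 43.7
clock: 20.48
position: [0.4823, 0.2419, 0.1886]
ee_rot: [-0.002, -0.0, 1.0, -0.001]
contact_force: [-0.3, 0.7, 0.3]
width: 0.085
gripper_force: 0.0
clock: 20.82
position: [0.4833, 0.2422, 0.1898]
ee_rot: [-0.0, -0.0, 1.0, -0.0]
contact_force: [-0.2, -0.2, -0.5]
width: 0.0849
gripper_force: 0.0
tcp [0.4833 0.2422 0.1898] obj [0.4816 0.2431] scale 0.9733214374539921 px [319.47073668 235.29399917] dx 0.0016618521934965713 dy 0.0009410684982452677 20.8167
```

View pics/w10.png

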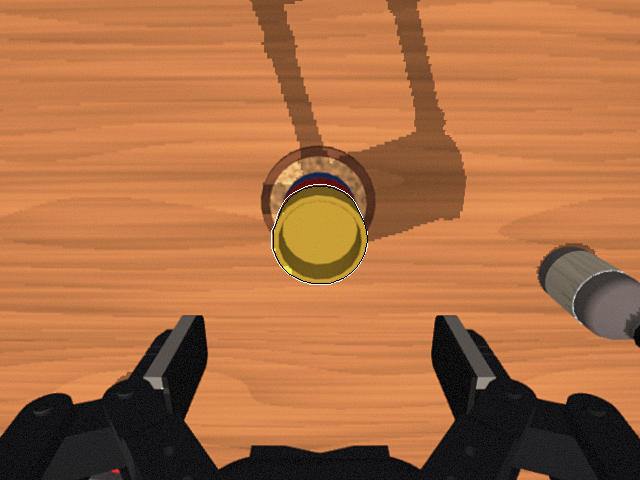

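```bash
python3 -m pendant '[{"dx":-0.0125,"dy":-0.037,"dz":0,"rx":0,"ry":0,"rz":0,"hand":0.085},{"dx":-0.0125,"dy":-0.037,"dz":0,"rx":0,"ry":0,"rz":0,"hand":0.085},{"dx":-0.0125,"dy":-0.037,"dz":0,"rx":0,"ry":0,"rz":0,"hand":0.085},{"dx":-0.0125,"dy":-0.037,"dz":0,"rx":0,"ry":0,"rz":0,"hand":0.085},{"dx":-0.0125,"dy":-0.037,"dz":0,"rx":0,"ry":0,"rz":0,"hand":0.085},{"dx":-0.0125,"dy":-0.037,"dz":0,"rx":0,"ry":0,"rz":0,"hand":0.085},{"dx":-0.0125,"dy":-0.037,"dz":0,"rx":0,"ry":0,"rz":0,"hand":0.085},{"dx":-0.0125,"dy":-0.037,"dz":0,"rx":0,"ry":0,"rz":0,"hand":0.085},{"dx":-0.0125,"dy":-0.037,"dz":0,"rx":0,"ry":0,"rz":0,"hand":0.085},{"dx":-0.0125,"dy":-0.037,"dz":0,"rx":0,"ry":0,"rz":0,"hand":0.085},{"dx":-0.0125,"dy":-0.037,"dz":0,"rx":0,"ry":0,"rz":0,"hand":0.085},{"dx":-0.0125,"dy":-0.037,"dz":0,"rx":0,"ry":0,"rz":0,"hand":0.085}]'
python3 -m pendant '[{"dx":0,"dy":0,"dz":0,"rx":0,"ry":0,"rz":0,"hand":0.085},{"dx":0,"dy":0,"dz":0,"rx":0,"ry":0,"rz":0,"hand":0.085},{"dx":0,"dy":0,"dz":0,"rx":0,"ry":0,"rz":0,"hand":0.085},{"dx":0,"dy":0,"dz":0,"rx":0,"ry":0,"rz":0,"hand":0.085},{"dx":0,"dy":0,"dz":0,"rx":0,"ry":0,"rz":0,"hand":0.085},{"dx":0,"dy":0,"dz":0,"rx":0,"ry":0,"rz":0,"hand":0.085}]'
cat > lid.py <<'E'
from h import *
s=manip.get_state();f,c=grab('wrist');p=s['position']
fr=f.copy(); hsv=cv2.cvtColor(f,cv2.COLOR_RGB2HSV)
m=cv2.inRange(hsv,(0,0,60),(180,70,255)); m[320:]=0
cs,_=cv2.findContours(m,0,1);cs=[q for q in cs if cv2.contourArea(q)>800]
k=cv2.convexHull(min(cs,key=lambda q:np.linalg.norm(cen(q)-[318,215])))
(u,v),ax,_=cv2.fitEllipse(k); r=ray(c,u,v,.018); r2,sc=fit(c,k,PROF['lid'])
o=f.copy();cv2.polylines(o,[k],True,(255,0,0),1)
for z in(.022,.05): cv2.polylines(o,[hull(c,r2,[(z,.011)]).astype(int)],True,(0,255,0),1)
cv2.polylines(o,[hull(c,r2,PROF['lid']).astype(int)],True,(0,0,255),1)
cv2.imwrite('pics/lid.png',o[:,:,::-1]);print(p.round(4),r.round(4),r2.round(4),sc,'dx',p[0]-r2[0],'dy',r2[1]-p[1])
E
python3 lid.py
```

```text
clock: 21.87
position: [0.6338, -0.2036, 0.1902]
ee_rot: [0.0, 0.0, 1.0, 0.0]
contact_force: [1.0, 0.1, 0.5]
width: 0.0847
gripper_force: 0.0
clock: 22.37
position: [0.6333, -0.2003, 0.1907]
ee_rot: [0.0, -0.001, 1.0, 0.0]
contact_force: [-0.2, -0.2, 0.0]
width: 0.0852
gripper_force: 0.0
[ 0.6333 -0.2003  0.1907] [ 0.6325 -0.2006  0.018 ] [ 0.6338 -0.2006] 0.9844668060289211 dx -0.0005240611748715818 dy -0.00031987839735989065
```

View pics/lid.png

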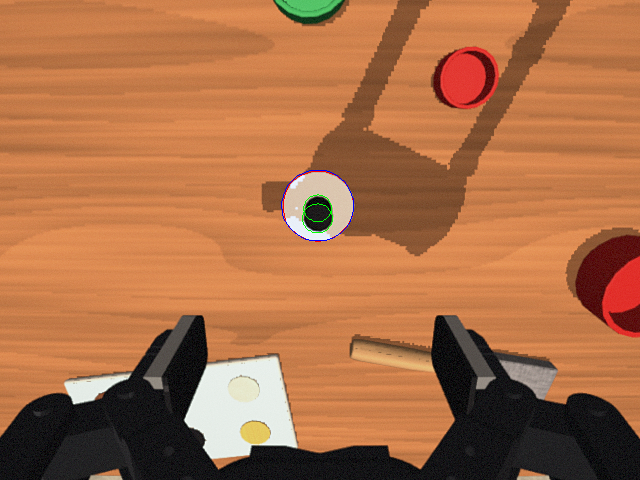

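Picture w10 shows yellow seated at (319,235). In the last picture the lid disc is at (318,206) with its knob at (318,214), directly under the tool. Grip the knob.

```bash
python3 -m pendant '[{"dx":0,"dy":0,"dz":0.036,"rx":0,"ry":0,"rz":0,"hand":0.085},{"dx":0,"dy":0,"dz":0.036,"rx":0,"ry":0,"rz":0,"hand":0.085},{"dx":0,"dy":0,"dz":0.036,"rx":0,"ry":0,"rz":0,"hand":0.085},{"dx":0,"dy":0,"dz":0.034,"rx":0,"ry":0,"rz":0,"hand":0.085},{"dx":0,"dy":0,"dz":0.02,"rx":0,"ry":0,"rz":0,"hand":0.085},{"dx":0,"dy":0,"dz":0.004,"rx":0,"ry":0,"rz":0,"hand":0.085},{"dx":0,"dy":0,"dz":0,"rx":0,"ry":0,"rz":0,"hand":0.085},{"dx":0,"dy":0,"dz":0,"rx":0,"ry":0,"rz":0,"hand":0.015},{"dx":0,"dy":0,"dz":0,"rx":0,"ry":0,"rz":0,"hand":0.015},{"dx":0,"dy":0,"dz":0,"rx":0,"ry":0,"rz":0,"hand":0.015},{"dx":0,"dy":0,"dz":0,"rx":0,"ry":0,"rz":0,"hand":0.015},{"dx":0,"dy":0,"dz":0,"rx":0,"ry":0,"rz":0,"hand":0.015}]' 40
python3 -m pendant '[{"dx":0,"dy":0,"dz":0,"rx":0,"ry":0,"rz":0,"hand":0.015},{"dx":0,"dy":0,"dz":0,"rx":0,"ry":0,"rz":0,"hand":0.015},{"dx":0,"dy":0,"dz":0,"rx":0,"ry":0,"rz":0,"hand":0.015},{"dx":0,"dy":0,"dz":0,"rx":0,"ry":0,"rz":0,"hand":0.015},{"dx":0,"dy":0,"dz":0,"rx":0,"ry":0,"rz":0,"hand":0.015}]' 40
```

```text
clock: 23.42
position: [0.6341, -0.2019, 0.0256]
ee_rot: [0.001, -0.0, 1.0, -0.0]
contact_force: [0.7, -0.3, -0.7]
width: 0.025
gripper_force: 0.0
clock: 23.83
position: [0.634, -0.2019, 0.0255]
ee_rot: [0.001, -0.0, 1.0, -0.0]
contact_force: [-1.4, 0.1, 5.9]
width: 0.0204
gripper_force: 39.1
```

```bash
python3 -m pendant '[{"dx":0,"dy":0,"dz":-0.02,"rx":0,"ry":0,"rz":0,"hand":0.015},{"dx":0,"dy":0,"dz":-0.03,"rx":0,"ry":0,"rz":0,"hand":0.015},{"dx":0,"dy":0,"dz":-0.03,"rx":0,"ry":0,"rz":0,"hand":0.015},{"dx":0,"dy":0,"dz":-0.03,"rx":0,"ry":0,"rz":0,"hand":0.015},{"dx":0,"dy":0,"dz":-0.03,"rx":0,"ry":0,"rz":0,"hand":0.015},{"dx":0,"dy":0,"dz":0,"rx":0,"ry":0,"rz":0,"hand":0.015},{"dx":0,"dy":0,"dz":0,"rx":0,"ry":0,"rz":0,"hand":0.015}]' 40
python3 -m pendant '[{"dx":0.0125,"dy":0.037,"dz":0,"rx":0,"ry":0,"rz":0,"hand":0.015},{"dx":0.0125,"dy":0.037,"dz":0,"rx":0,"ry":0,"rz":0,"hand":0.015},{"dx":0.0125,"dy":0.037,"dz":0,"rx":0,"ry":0,"rz":0,"hand":0.015},{"dx":0.0125,"dy":0.037,"dz":0,"rx":0,"ry":0,"rz":0,"hand":0.015},{"dx":0.0125,"dy":0.037,"dz":0,"rx":0,"ry":0,"rz":0,"hand":0.015},{"dx":0.0125,"dy":0.037,"dz":0,"rx":0,"ry":0,"rz":0,"hand":0.015},{"dx":0.0125,"dy":0.037,"dz":0,"rx":0,"ry":0,"rz":0,"hand":0.015},{"dx":0.0125,"dy":0.037,"dz":0,"rx":0,"ry":0,"rz":0,"hand":0.015},{"dx":0.0125,"dy":0.037,"dz":0,"rx":0,"ry":0,"rz":0,"hand":0.015},{"dx":0.0125,"dy":0.037,"dz":0,"rx":0,"ry":0,"rz":0,"hand":0.015},{"dx":0.0125,"dy":0.037,"dz":0,"rx":0,"ry":0,"rz":0,"hand":0.015},{"dx":0.0125,"dy":0.037,"dz":0,"rx":0,"ry":0,"rz":0,"hand":0.015}]' 40
python3 -m pendant '[{"dx":0,"dy":0,"dz":0,"rx":0,"ry":0,"rz":0,"hand":0.015},{"dx":0,"dy":0,"dz":0,"rx":0,"ry":0,"rz":0,"hand":0.015},{"dx":0,"dy":0,"dz":0,"rx":0,"ry":0,"rz":0,"hand":0.015},{"dx":0,"dy":0,"dz":0,"rx":0,"ry":0,"rz":0,"hand":0.015},{"dx":0,"dy":0,"dz":0,"rx":0,"ry":0,"rz":0,"hand":0.015},{"dx":0,"dy":0,"dz":0,"rx":0,"ry":0,"rz":0,"hand":0.015},{"dx":0,"dy":0,"dz":0,"rx":0,"ry":0,"rz":0,"hand":0.015},{"dx":0,"dy":0,"dz":0,"rx":0,"ry":0,"rz":0,"hand":0.015}]' 40
```

```text
clock: 24.42
position: [0.6345, -0.2022, 0.1665]
ee_rot: [0.002, -0.0, 1.0, -0.001]
contact_force: [-0.0, 0.0, -1.7]
width: 0.0205
gripper_force: 39.3
clock: 25.42
position: [0.4812, 0.2434, 0.1624]
ee_rot: [-0.002, 0.0, 1.0, -0.001]
contact_force: [1.2, -0.4, -0.6]
width: 0.0208
gripper_force: 39.4
clock: 26.08
position: [0.4838, 0.2416, 0.1643]
ee_rot: [0.0, 0.001, 1.0, 0.0]
contact_force: [0.1, 0.7, -0.2]
width: 0.0207
gripper_force: 39.5
```

```bash
python3 -m pendant '[{"dx":0.001,"dy":0.0008,"dz":0.01,"rx":0,"ry":0,"rz":0,"hand":0.015},{"dx":0,"dy":0,"dz":0.01,"rx":0,"ry":0,"rz":0,"hand":0.015},{"dx":0,"dy":0,"dz":0.008,"rx":0,"ry":0,"rz":0,"hand":0.015},{"dx":0,"dy":0,"dz":0.006,"rx":0,"ry":0,"rz":0,"hand":0.015},{"dx":0,"dy":0,"dz":0.006,"rx":0,"ry":0,"rz":0,"hand":0.015},{"dx":0,"dy":0,"dz":0.003,"rx":0,"ry":0,"rz":0,"hand":0.015},{"dx":0,"dy":0,"dz":0.002,"rx":0,"ry":0,"rz":0,"hand":0.015},{"dx":0,"dy":0,"dz":0,"rx":0,"ry":0,"rz":0,"hand":0.015},{"dx":0,"dy":0,"dz":0,"rx":0,"ry":0,"rz":0,"hand":0.015},{"dx":0,"dy":0,"dz":0,"rx":0,"ry":0,"rz":0,"hand":0.015}]'; python3 -m pendant '[{"dx":0,"dy":0,"dz":0.001,"rx":0,"ry":0,"rz":0,"hand":0.015},{"dx":0,"dy":0,"dz":0,"rx":0,"ry":0,"rz":0,"hand":0.015},{"dx":0,"dy":0,"dz":0,"rx":0,"ry":0,"rz":0,"hand":0.015}]'
```

```text
clock: 26.92
position: [0.4827, 0.2432, 0.1197]
ee_rot: [0.0, -0.0, 1.0, 0.0]
contact_force: [0.8, 0.2, -0.9]
width: 0.0205
gripper_force: 39.5
clock: 27.17
position: [0.4825, 0.2431, 0.1185]
ee_rot: [0.0, -0.0, 1.0, 0.0]
contact_force: [0.3, -0.0, -0.7]
width: 0.0205
gripper_force: 39.5
```

```bash
python3 -m pendant '[{"dx":0,"dy":0,"dz":0.0015,"rx":0,"ry":0,"rz":0,"hand":0.015},{"dx":0,"dy":0,"dz":0,"rx":0,"ry":0,"rz":0,"hand":0.015},{"dx":0,"dy":0,"dz":0,"rx":0,"ry":0,"rz":0,"hand":0.015}]'
```

```text
clock: 27.42
position: [0.4828, 0.2431, 0.1174]
ee_rot: [0.001, -0.0, 1.0, 0.0]
contact_force: [-0.4, 0.2, 3.6]
width: 0.0207
gripper_force: 39.7
```

Contact at seated height (0.1174). Release, retreat, check.

```bash
python3 -m pendant '[{"dx":0,"dy":0,"dz":0,"rx":0,"ry":0,"rz":0,"hand":0.05},{"dx":0,"dy":0,"dz":0,"rx":0,"ry":0,"rz":0,"hand":0.06},{"dx":0,"dy":0,"dz":0,"rx":0,"ry":0,"rz":0,"hand":0.06},{"dx":0,"dy":0,"dz":0,"rx":0,"ry":0,"rz":0,"hand":0.06},{"dx":0,"dy":0,"dz":-0.01,"rx":0,"ry":0,"rz":0,"hand":0.06},{"dx":0,"dy":0,"dz":-0.03,"rx":0,"ry":0,"rz":0,"hand":0.06},{"dx":0,"dy":0,"dz":-0.04,"rx":0,"ry":0,"rz":0,"hand":0.06},{"dx":0,"dy":0,"dz":-0.03,"rx":0,"ry":0,"rz":0,"hand":0.06},{"dx":0.03,"dy":0,"dz":0,"rx":0,"ry":0,"rz":0,"hand":0.06},{"dx":0.03,"dy":0,"dz":0,"rx":0,"ry":0,"rz":0,"hand":0.06},{"dx":0,"dy":0,"dz":0,"rx":0,"ry":0,"rz":0,"hand":0.06},{"dx":0,"dy":0,"dz":0,"rx":0,"ry":0,"rz":0,"hand":0.06}]'
python3 - <<'E'
from h import *
f,c=grab('scene'); g=f[140:310,200:530].copy()
for z,r in((.036,.029),(.048,.029),(.064,.029),(.076,.029),(.104,.029),(.110,.029),(.142,.011)):
    print(z,proj(c,[[.483,.243,z]]).round(0))
k=2.4
o=cv2.resize(g,None,fx=k,fy=k,interpolation=cv2.INTER_CUBIC)
P=hull(c,(.483,.243),[(.142,.011)]); Q=hull(c,(.483,.243),[(.110,.029)])
for h in(P,Q): cv2.polylines(o,[((h-[200,140])*k).astype(int)],True,(0,255,255),1)
cv2.imwrite('pics/end.png',o[:,:,::-1])
f,c=grab('top'); 
for n,uv in(('green',(470,322)),): print(fit(c,blob(f,n,np.array(uv)),PROF['pot']))
E
```

```text
clock: 28.42
position: [0.4212, 0.2431, 0.2279]
ee_rot: [0.001, -0.001, 1.0, 0.0]
contact_force: [0.9, 0.0, -0.7]
width: 0.0596
gripper_force: 0.0
0.036 [[409. 236.]]
0.048 [[410. 233.]]
0.064 [[411. 229.]]
0.076 [[411. 226.]]
0.104 [[413. 218.]]
0.11 [[413. 216.]]
0.142 [[414. 207.]]
(array([ 0.47027539, -0.20734301]), 0.9219243214505823)
```

View pics/end.png

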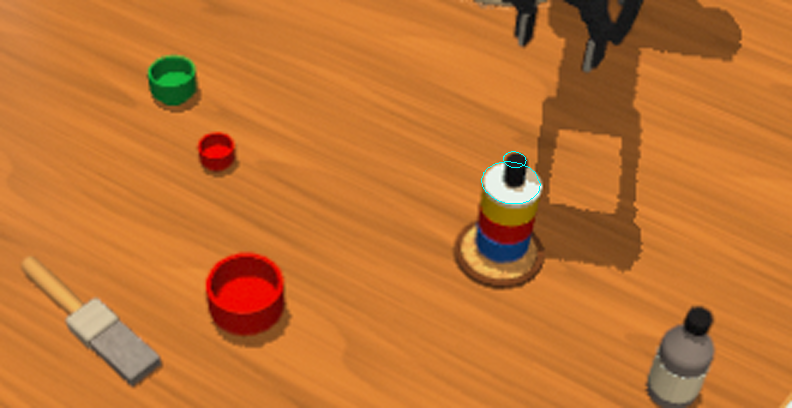

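The stack is upright and seated: the lid disc at (511,184) and the knob match the projected outlines. Green, brush and bottle are where they were, and the gripper is clear.

```bash
python3 -m pendant '[{"dx":0,"dy":0,"dz":0,"rx":0,"ry":0,"rz":0,"hand":0.06},{"dx":0,"dy":0,"dz":0,"rx":0,"ry":0,"rz":0,"hand":0.06},{"dx":0,"dy":0,"dz":0,"rx":0,"ry":0,"rz":0,"hand":0.06},{"dx":0,"dy":0,"dz":0,"rx":0,"ry":0,"rz":0,"hand":0.06}]' | head -1; python3 -c "
from rig import manip
print(manip.sign_off())"
```

```text
clock: 28.85
the job is handed in; nothing more can be done
None
```

The blue, red and yellow pots and the white lid are stacked upright on the coaster, the green pot, bottle and brush were left where they were, and the job was handed in at about 29 s; no verdict was returned.

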